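# Hang the punching template on the jig's two pins

### The job

Pick up the yellow punching template (it has a black grip bar) and hang it with both holes over the two brass pins of the punching jig, lowered until it lies flat and fully home on the jig's white bed, grip bar up, then let go. The pin strip shifts lengthways in its slot, so find the pins with a light touch; never force or drop the template onto the pins or bed, as the pins bend at about 40 N. Leave the gift boxes, the screwdriver and the jar where they are.

Things in the scene. Friction and masses are not known exactly. Their poses are not given: they have to be found in the camera images.
- template: yellow plastic plate 210 x 70 x 8 mm (x, y, z), 0.17 to 0.34 kg, flat on the bench, with two round through holes 10 mm in diameter (small chamfer) at x = -50 and +50 mm, y = 0. The black dots along its edges are only printed. The same after a half turn about z: either way round will do. Origin: centre of the underside; z up
- grip (a point): on the template: middle of its black grip bar, 32 mm above the underside. The bar is 70 mm along the plate's x, 18 mm wide along y, and stands on the plate's centre from 8 to 42 mm above the underside. Axes as the template's
- jig: wooden block 270 x 110 mm (x, y) with a white plastic bed 256 x 96 mm on top, fixed to the bench. The template, fully home, has its underside 24 mm above this origin. Origin: centre of the block's underside; z up, x along the block and the line of the pins; a half turn makes no difference
- bed (a point): centre of the jig's bed, on its top face. Two brass pins 100 mm apart along x, at y = 0, 8 mm thick, stand 17 mm above the bed (flat tips 6 mm wide, 1 mm chamfer). They sit on a black strip clamped in a slot: the midpoint of the pins lies up to 20 mm either way along x from here, not told by any pose: find it by feel or sight. Light forces do not shift it
- box_near: open cardboard gift box 75 x 75 x 32 mm, bystander; origin at the centre of its underside
- box_far: open cardboard gift box 75 x 75 x 32 mm, bystander; origin at the centre of its underside
- screwdriver: screwdriver with orange handle, about 30 mm thick, lying on the bench, bystander; x along the tool, handle to -x
- rivet_jar: small white jar, 48 mm in diameter, 50 mm tall, bystander; origin at the centre of its underside
Not all that is in view belongs to the job. There is more than one size of the template; the one meant has the size given above.

How it is judged:
On the way:
1. the template is lifted clear of the bench, higher than the pins (height (world z) of template above 0.041 m), for 0.1 s.
At the end, for the whole second after the job is handed in: the template hangs on both pins, flat on the jig's bed, grip bar up: its underside 21.5 to 26.5 mm above the jig's origin, its centre within 24 mm along and 4 mm across the jig's middle, in line with it within 0.05 rad, tilted less than 0.04 rad, at rest (z of template in the frame of jig between 0.0215 and 0.0265 m and x of template in the frame of jig between -0.024 and 0.024 m and y of template in the frame of jig between -0.004 and 0.004 m and angle between template's own z axis and vertical below 0.04 rad and angle between the x axis of template and the x axis of jig, either way round below 0.05 rad and linear speed of template below 0.01 m/s); the robot touches nothing.
It fails at once if the template is forced or dropped onto the jig: more than 40 N between template and jig (pins or bed) (contact force between template and jig above 40 N).
It fails at once if a gift box is moved more than 30 mm (distance of any of box_near, box_far from where it was at the start of the episode above 0.03 m).
It fails at once if the screwdriver or the jar is moved more than 30 mm (distance of any of screwdriver, rivet_jar from where it was at the start of the episode above 0.03 m).
It also fails if it takes over 67 s, if anything falls off the work surface, if the arm or the gripper's body presses on something with over 40 N, if the wrist force passes 120 N, or if a joint passes its speed limit or range.

### The arm

A 7-joint arm with a two-finger parallel gripper is mounted at the origin on the work surface. World frame = base frame: x ahead of the robot, y to its left, z up, the work surface at z = 0. Lengths are in m, angles in rad, forces in N, time in s.
With the tool pointing down it reaches from about 0.4 to 0.9 m from the base axis. Payload 5.5 kg.
Tool frame: the origin (TCP) lies midway between the tips of the shut fingers; the grasp point (between the pads) lies 19 mm behind it; z points along the fingers, y is the line along which they close (so a half turn about z gives the same grasp; the last joint's range is limited). The gripper opens to 92 mm and grips with 3 to 60 N. Pads are 19 mm wide; open, the fingers measure 130 mm over their backs; the gripper's body (75 mm by 190 mm) begins 47 mm behind the grasp point.
Start: joints at [-1.071, 0.501, -0.427, 1.55, 0.221, 1.138, -0.21], TCP at [0.152, 0.632, 0.227] pointing down, gripper open.
Joint ranges: [-2.88, 2.88], [-0.31, 2.03], [-1.54, 1.56], [0.2, 2.42], [-1.41, 4.55], [0.19, 2.02], [-2.57, 2.57]. Speed limits (rad/s): [2.57, 2.57, 3.14, 3.14, 3.14, 3.14, 3.14].

### API

Orientations are given as a rotation vector (axis times angle).
In Python, from plant import get_state, get_image, env gives the robot as it stands.
- The arm moves only by the tool jog_arm, never from a script. Its argument "series" is a list of rows, each a list of 6 numbers: the shift along the world's x, y, z in units of 30 mm (1.0 is 30 mm), then the turn, a rotation vector about the world's x, y, z in degrees. In form: [[x, y, z, ax, ay, az], ...]. A call has 1 to 8 rows; each row is the pose to reach, as a shift and turn from the pose commanded when the call began; what a row does not reach only later rows make up. A row lasts 1/12 s, in which the tool goes at most 41.7 mm and 7.16 degrees, less where a joint would pass 70% of its speed; a pose out of reach is approached as far as the arm can. A call with a gripper value outside its range is refused whole. "jaw" is the closure in counts, from 0 (fully open) to 255 (shut), set as the call begins (left out, the last holds). The fingers move at their own pace and stop on an object; "newtons" is the grip in N (left out, the last holds). Time passes only in rows, so rows that repeat a pose let the fingers close. It gives the time, the measured TCP pose, the force, the opening and the grip force at its end, in the units of the state.
- get_state(): the state, without advancing time (a new reading comes with each control period).
- get_image(name): name is "scene" or "top"; returns a dict with "frame" (480x640x3 uint8, blue, green, red), "depth" (480x640 float32, m along the optical axis (not along the pixel's ray), 0 where there is no reading), "intrinsics" (3x3 intrinsics, pixels), "rvec" (rotation vector, rad) and "tvec" (3), from world to camera coordinates, as OpenCV has them. Camera axes: x right, y down, z forward; pixel columns grow to the right and rows downward; lengths in m; the calibration is good to about 2 mm. A picture is of the moment at which its call begins.
- env.hand_in(): hands the job in; it is judged then, once.
The state is a dict: "time": time; "joint_pos": joint angles; "joint_velocities": joint speeds; "tau": joint torques, N m; "ee_pos": TCP position; "eef_rot": TCP orientation; "wrist_force": force on the tool from outside, world axes, zero at the start; "moment": the same for the moment, N m; "gripper_width": opening from 0.0 (shut) to 1.0 (fully open); "grip_force": force on a finger pad.
Only numpy, scipy, OpenCV 4.12 (cv2) and the standard library are available. Lean on these libraries where they do the work, as an engineer would, in place of code of your own. Each camera call takes 0.05 s, during which the arm holds its last target. There are 200 camera calls.

## Working session

There is one attempt and no reset: what is moved stays moved. The work goes in short steps, Python scripts to look and compute and a tool call to move; the robot and the scene stay as the last step left them, time stands still between calls to the robot, and variables do not carry over. Pictures are saved under pics/ and viewed, at most 10 in all, crops included, and the job is handed in when it is done.

Besides the shell and the picture viewer there is one more tool, called after ">>>" in YAML: its name, and indented under it one key for each argument. jog_arm: Moves the arm, as the interface text tells. Its arguments: {"type":"object","properties":{"series":{"type":"array","items":{"type":"array","items":{"type":"number"}}},"jaw":{"type":"number"},"newtons":{"type":"number"}},"required":["series"]}

```bash
mkdir -p pics; cat > h.py <<'E'
import numpy as np, cv2
from plant import get_state, get_image, env
def shot(n):
    d=get_image(n); np.savez('pics/'+n+'.npz',**{k:d[k] for k in ('frame','depth','intrinsics','rvec','tvec')}); return d
def load(n): return np.load('pics/'+n+'.npz')
def px2w(d,u,v,z=None):
    K=np.array(d['intrinsics']);R=cv2.Rodrigues(np.array(d['rvec'],float))[0];t=np.array(d['tvec'],float).ravel()
    r=np.linalg.inv(K)@np.array([u,v,1.]);c=-R.T@t;w=R.T@r
    s=(z-c[2])/w[2] if z is not None else d['depth'][int(round(v)),int(round(u))]
    return c+s*w
E
python3 - <<'E'
from h import *
for n in('top','scene'):
    d=shot(n); cv2.imwrite('pics/%s0.png'%n,d['frame'])
print(get_state())
E
```

```text
{'time': 0.1, 'joint_pos': array([-1.0707914 ,  0.50179115, -0.42681889,  1.55130189,  0.22080687,
        1.13835943, -0.21030926]), 'joint_velocities': array([ 0.00085978, -0.0028917 ,  0.00031782, -0.00402777,  0.00096392,
        0.00079429, -0.00056502]), 'tau': array([-1.14224115e-02, -5.67868888e+01, -5.83858028e+00, -2.79910487e+01,
       -6.89491024e-02,  2.40713451e-02,  5.18303455e-05]), 'ee_pos': array([0.15237696, 0.63123553, 0.225778  ]), 'eef_rot': array([-3.71003636e-01, -3.11933100e+00,  2.79830651e-03]), 'wrist_force': array([ 0.58967816, -0.56503223,  0.29737409]), 'moment': array([-0.00926839, -0.00946838,  0.0007764 ]), 'grip_force': 0.0, 'gripper_width': 0.9993597841616513}
```

View pics/top0.png

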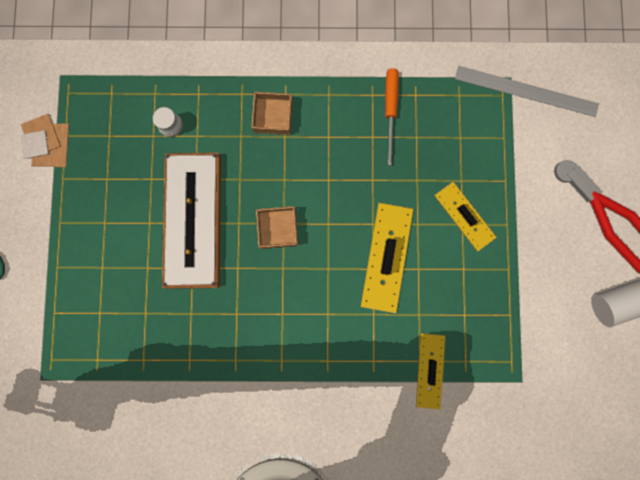

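View pics/scene0.png

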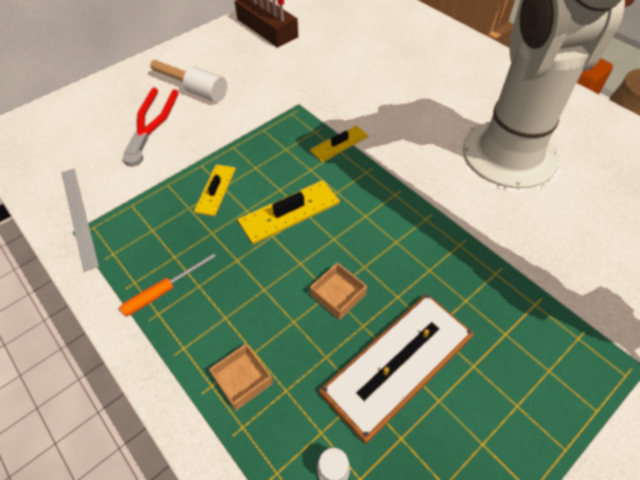

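Three yellow plates in the top view: (387,258), (465,216) and (431,371). The first is the longest, about 105 px against 75, so it should be the 210 mm one. The jig is at (191,220), with pins near (190,201) and (189,251). I'll confirm in an enlarged crop.

```bash
python3 - <<'E'
from h import *
d=load('top');f=d['frame']
a=cv2.resize(f[195:325,350:430],None,fx=4.5,fy=4.5,interpolation=cv2.INTER_CUBIC)
b=cv2.resize(f[145:295,155:230],None,fx=3.9,fy=3.9,interpolation=cv2.INTER_CUBIC)
print(a.shape,b.shape)
o=np.zeros((590,720,3),np.uint8);o[:585,:360]=a;o[:585,380:380+b.shape[1]]=b
cv2.imwrite('pics/crop1.png',o)
h=cv2.cvtColor(f,cv2.COLOR_BGR2HSV)
m=((h[...,0]>20)&(h[...,0]<32)&(h[...,1]>170)&(h[...,2]>110)).astype(np.uint8)
m=cv2.morphologyEx(m,cv2.MORPH_OPEN,np.ones((3,3)))
for c in cv2.findContours(m,0,2)[0]:
    if cv2.contourArea(c)<600: continue
    P=cv2.boxPoints(cv2.minAreaRect(c)); W=np.array([px2w(d,u,v,.008) for u,v in P])
    e=W[1]-W[0],W[2]-W[1]; L=max(e,key=np.linalg.norm)
    print('plate',W.mean(0).round(4),[np.linalg.norm(x).round(4) for x in e],np.degrees(np.arctan2(L[1],L[0])))
m=((h[...,1]<45)&(h[...,2]>170)).astype(np.uint8);m[:145]=0;m[295:]=0;m[:,:155]=0;m[:,230:]=0
c=max(cv2.findContours(m,0,2)[0],key=cv2.contourArea)
P=cv2.boxPoints(cv2.minAreaRect(c)); print(P)
W=np.array([px2w(d,u,v,.024) for u,v in P]);e=W[1]-W[0],W[2]-W[1];L=max(e,key=np.linalg.norm)
print('bed',W.mean(0),[np.linalg.norm(x) for x in e],np.degrees(np.arctan2(L[1],L[0])))
print('depth z bed,plate,grip',px2w(d,205,220),px2w(d,380,290),px2w(d,388,256))
for u,v in((190,201),(189.5,251)):print('pin',px2w(d,u,v,.038))
E
```

```text
(585, 360, 3) (585, 292, 3)
plate [ 0.2726 -0.2892  0.008 ] [np.float64(0.1387), np.float64(0.0483)] -4.527593894834972
plate [ 0.4927 -0.208   0.008 ] [np.float64(0.2101), np.float64(0.0718)] -9.713588194255006
plate [ 0.5757 -0.365   0.008 ] [np.float64(0.0493), np.float64(0.1396)] -143.81587487689265
[[164.58061 283.97015]
 [166.16747 155.43419]
 [214.53047 156.03125]
 [212.94362 284.5672 ]]
bed [0.56431958 0.1810675  0.024     ] [np.float64(0.2549190504991915), np.float64(0.09632064334196959)] 1.5203323248351197
depth z bed,plate,grip [0.56277416 0.15086546 0.02338034] [ 0.42736286 -0.19410363  0.00679213] [ 0.49212722 -0.20576072  0.04388379]
pin [0.59788167 0.17750131 0.038     ]
pin [0.50047383 0.17519948 0.038     ]
```

View pics/crop1.png

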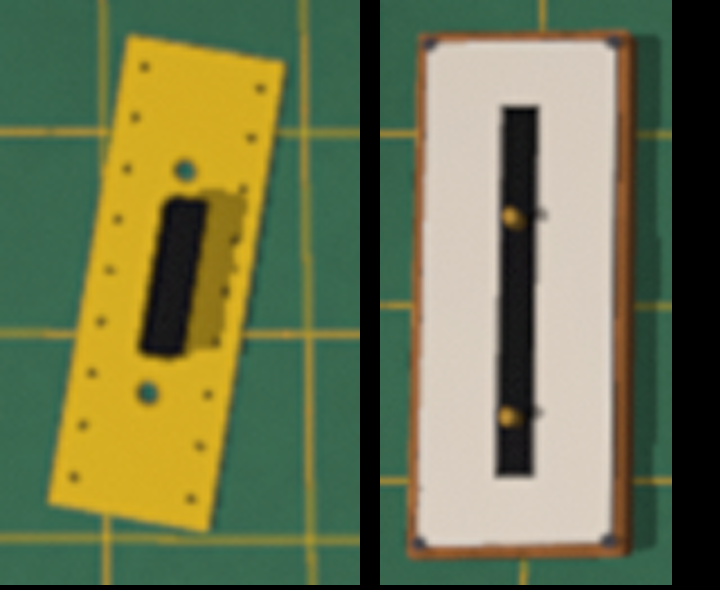

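Confirmed: the plate at (387,258) measures 210 x 72 mm, with holes at crop pixels (185,170) and (148,393). It sits at (0.493, -0.208), yaw -9.7°. The pins are at crop pixels (513,217) and (508,417), which puts their midpoint near (0.549, 0.180). Moving now.

>>> jog_arm:
  series:
    - [8,-5,0,0,0,0]
    - [8,-5,0,0,0,0]
    - [8,-5,0,0,0,0]
    - [8,-5,0,0,0,0]
    - [8,-5,0,0,0,0]
    - [8,-5,0,0,0,0]
    - [8,-5,0,0,0,0]
    - [8,-5,0,0,0,3.8]
  jaw: 0

```text
time: 0.77
ee_pos: [0.4019, 0.4746, 0.2258]
eef_rot: [0.287, 3.124, -0.007]
wrist_force: [1.2, -0.1, -0.2]
gripper_width: 0.999
grip_force: 0.0
```

>>> jog_arm:
  series:
    - [2,-10,0,0,0,0]
    - [2,-10,0,0,0,0]
    - [2,-10,0,0,0,0]
    - [2,-10,0,0,0,0]
    - [2,-10,0,0,0,0]
    - [2,-10,0,0,0,0]
    - [2,-10,0,0,0,0]
    - [2,-10,0,0,0,0]

```text
time: 1.43
ee_pos: [0.4533, 0.1745, 0.2263]
eef_rot: [-0.279, -3.129, 0.006]
wrist_force: [0.6, -0.7, 0.6]
gripper_width: 0.998
grip_force: 0.0
```

>>> jog_arm:
  series:
    - [1.34,-12.9,-2,0,0,0]
    - [1.34,-12.9,-2,0,0,0]
    - [1.34,-12.9,-2,0,0,0]
    - [1.34,-12.9,-2,0,0,0]
    - [1.34,-12.9,-2,0,0,0]
    - [1.34,-12.9,-2,0,0,0]
    - [1.34,-12.9,-2,0,0,0]
    - [1.34,-12.9,-2,0,0,0]

```text
time: 2.1
ee_pos: [0.486, -0.1477, 0.1755]
eef_rot: [-0.267, -3.13, 0.0]
wrist_force: [0.5, 1.0, -0.6]
gripper_width: 1.0
grip_force: 0.0
```

>>> jog_arm:
  series:
    - [0.22,-2.0,-2.5,0,0,0]
    - [0.22,-2.0,-2.5,0,0,0]
    - [0.22,-2.0,-2.5,0,0,0]
    - [0.22,-2.0,-2.5,0,0,0]
    - [0.22,-2.0,-2.5,0,0,0]
    - [0.22,-2.0,-2.5,0,0,0]

```text
time: 2.6
ee_pos: [0.4942, -0.204, 0.1021]
eef_rot: [0.264, 3.129, 0.001]
wrist_force: [0.2, 0.2, 1.1]
gripper_width: 0.998
grip_force: 0.0
```

>>> jog_arm:
  series:
    - [0,0,-1,0,0,0]
    - [0,0,-2,0,0,0]
    - [0,0,-2.5,0,0,0]
    - [0,0,-2.7,0,0,0]
    - [0,0,-2.7,0,0,0]

```text
time: 3.02
ee_pos: [0.4935, -0.2039, 0.0201]
eef_rot: [-0.263, -3.13, -0.001]
wrist_force: [-0.3, 0.0, 0.2]
gripper_width: 1.001
grip_force: 0.0
```

>>> jog_arm:
  series:
    - [-0.02,-0.12,-0.2,0,0,0]
    - [-0.02,-0.12,-0.2,0,0,0]
    - [-0.02,-0.12,-0.2,0,0,0]

```text
time: 3.27
ee_pos: [0.4934, -0.2099, 0.0151]
eef_rot: [0.268, 3.128, -0.001]
wrist_force: [-0.9, -0.2, -0.4]
gripper_width: 0.999
grip_force: 0.0
```

>>> jog_arm:
  series:
    - [0,0,0,0,0,0]
    - [0,0,0,0,0,0]
    - [0,0,0,0,0,0]
    - [0,0,0,0,0,0]
    - [0,0,0,0,0,0]
    - [0,0,0,0,0,0]
    - [0,0,0,0,0,0]
    - [0,0,0,0,0,0]
  jaw: 255
  newtons: 30

```text
time: 3.93
ee_pos: [0.4925, -0.2094, 0.0139]
eef_rot: [-0.267, -3.13, -0.0]
wrist_force: [-0.7, -0.3, -0.6]
gripper_width: 0.47
grip_force: 0.0
```

>>> jog_arm:
  series:
    - [0,0,0,0,0,0]
    - [0,0,0,0,0,0]
    - [0,0,0,0,0,0]
    - [0,0,0,0,0,0]
    - [0,0,0,0,0,0]
    - [0,0,0,0,0,0]
    - [0,0,0,0,0,0]
    - [0,0,0,0,0,0]

```text
time: 4.6
ee_pos: [0.4925, -0.2092, 0.0139]
eef_rot: [-0.267, -3.13, -0.0]
wrist_force: [0.6, 1.7, -0.1]
gripper_width: 0.193
grip_force: 30.0
```

>>> jog_arm:
  series:
    - [0,0,1,0,0,0]
    - [0,0,2,0,0,0]
    - [0,0,3,0,0,0]
    - [0,0,4,0,0,0]
    - [0,0,4,0,0,0]
    - [0,0,4,0,0,0]

```text
time: 5.1
ee_pos: [0.4936, -0.2102, 0.1355]
eef_rot: [0.268, 3.126, -0.002]
wrist_force: [-0.1, -0.6, -4.0]
gripper_width: 0.191
grip_force: 30.0
```

>>> jog_arm:
  series:
    - [0.9,6,0,0,0,6]
    - [0.9,6,0,0,0,6]
    - [0.9,6,0,0,0,6]
    - [0.9,6,0,0,0,6]
    - [0.9,6,0,0,0,6]
    - [0.9,6,0,0,0,6]
    - [0.9,6,0,0,0,6]
    - [0.9,6,0,0,0,6]

```text
time: 5.77
ee_pos: [0.5181, -0.0306, 0.1324]
eef_rot: [-0.104, -3.137, 0.001]
wrist_force: [-0.5, -1.2, -3.0]
gripper_width: 0.193
grip_force: 30.0
```

>>> jog_arm:
  series:
    - [0.95,7,0,0,0,5.2]
    - [0.95,7,0,0,0,5.2]
    - [0.95,7,0,0,0,5.2]
    - [0.95,7,0,0,0,5.2]
    - [0.95,7,0,0,0,5.2]
    - [0.95,7,-1,0,0,5.2]
    - [0.95,7,-1,0,0,5.2]
    - [0.95,7,-1,0,0,5.2]

```text
time: 6.43
ee_pos: [0.5464, 0.1783, 0.1016]
eef_rot: [0.037, -3.136, 0.004]
wrist_force: [0.2, 0.1, -2.0]
gripper_width: 0.194
grip_force: 30.0
```

>>> jog_arm:
  series:
    - [0,0,0,0,0,0]
    - [0,0,0,0,0,0]
    - [0,0,0,0,0,0]

```text
time: 6.68
ee_pos: [0.5491, 0.1788, 0.1049]
eef_rot: [-0.035, 3.14, -0.0]
wrist_force: [0.4, -0.1, -3.7]
gripper_width: 0.197
grip_force: 30.0
```

```bash
python3 - <<'E'
from h import *
for n in('top','scene'):
    d=shot(n)
    print(n)
t=load('top')['frame'];s=load('scene')['frame']
R=lambda i:cv2.resize(i,None,fx=3,fy=3,interpolation=cv2.INTER_CUBIC)
cv2.imwrite('pics/t1.png',np.hstack([R(t[140:300,130:250]),R(s[270:430,300:440])]))
s=get_state();print(s['ee_pos'],s['eef_rot'],s['wrist_force'],s['moment'])
E
```

```text
top
scene
[0.54883582 0.17956197 0.10489154] [-3.62995026e-02  3.13978896e+00  2.37193076e-04] [-1.06732655  0.76167184 -1.78347611] [ 0.05107942 -0.00739592 -0.00503461]
```

View pics/t1.png

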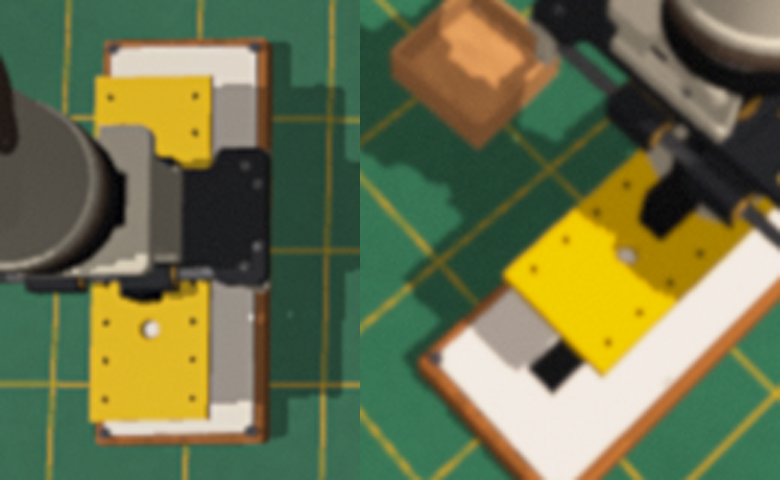

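The top crop shows the plate edge to edge (corners about (95,75), (212,78), (210,420), (90,420)) with one hole at (151,329). It looks level and in line with the jig. Working out the plate's offset from the TCP.

```bash
python3 - <<'E'
from h import *
d=load('top');z=.1049-.0139+.008
C=np.array([px2w(d,130+x/3,140+y/3,z) for x,y in((95,75),(212,78),(210,420),(90,420))])
print(C.round(4),'c',C.mean(0)); L=(C[0]+C[1]-C[2]-C[3])/2; print(np.linalg.norm(L),np.degrees(np.arctan2(L[1],L[0])))
h=px2w(d,130+151/3,140+329/3,z);print('hole top',h)
s=load('scene');print('hole scene',px2w(s,300+(627-360)/3,270+255/3,z))
f=d['frame'];hs=cv2.cvtColor(f,cv2.COLOR_BGR2HSV)
m=((hs[...,0]>18)&(hs[...,0]<32)&(hs[...,1]>150)&(hs[...,2]>110)).astype(np.uint8);m[:,:150]=0;m[:,230:]=0
m=cv2.morphologyEx(m,cv2.MORPH_OPEN,np.ones((3,3)))
p=cv2.findNonZero(m);P=cv2.boxPoints(cv2.minAreaRect(p));W=np.array([px2w(d,u,v,z) for u,v in P]);e=W[1]-W[0],W[2]-W[1];L=max(e,key=np.linalg.norm)
print('mask',W.mean(0),[np.linalg.norm(x) for x in e],np.degrees(np.arctan2(L[1],L[0])))
# initial-picture pins from the scene view
import os
s0=cv2.imread('pics/scene0.png');cv2.imwrite('pics/pins.png',cv2.resize(s0[310:410,350:450],None,fx=6,fy=6,interpolation=cv2.INTER_CUBIC))
t0=cv2.imread('pics/top0.png');
for y0,y1 in((190,212),(240,262)):
    q=t0[y0:y1,182:198].astype(int); w=np.clip(q[...,2]-q[...,0]-25,0,None)*(q[...,0]<140);yy,xx=np.mgrid[y0:y1,182:198]
    u,v=(w*xx).sum()/w.sum(),(w*yy).sum()/w.sum();print('pin',u,v,px2w(d,u,v,.033))
E
```

```text
[[0.6536 0.2145 0.099 ]
 [0.6521 0.143  0.099 ]
 [0.4441 0.1377 0.099 ]
 [0.4438 0.2092 0.099 ]] c [0.54838805 0.17611783 0.099     ]
0.20899189860548406 1.4568298134535131
hole top [0.49827353 0.17480233 0.099     ]
hole scene [0.59985611 0.18292966 0.099     ]
mask [0.54853621 0.17741829 0.099     ] [np.float64(0.21000067029902703), np.float64(0.07200964875838146)] 1.6864777654115815
pin 188.15295926210607 200.2359723289777 [0.60026619 0.18256101 0.033     ]
pin 187.2074780058651 251.40542521994135 [0.50004043 0.18099071 0.033     ]
```

View pics/pins.png

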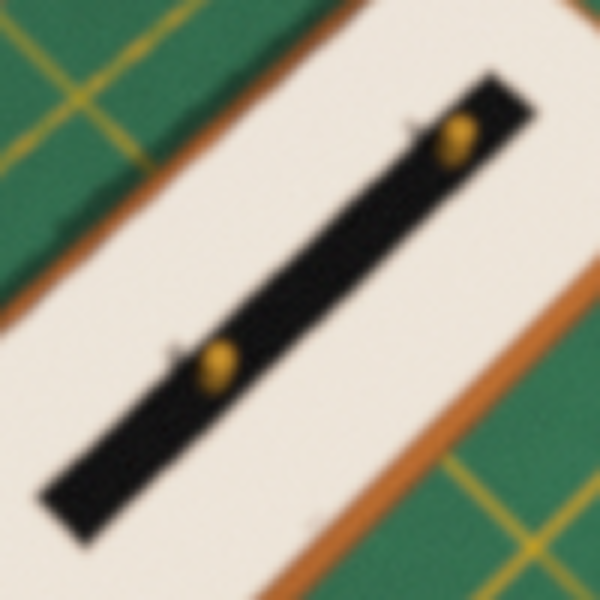

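```bash
python3 - <<'E'
from h import *
d=load('scene')
for u,v,z in((461,128,.041),(221,352,.041),(453,158,.025),(213,385,.025)):print(px2w(d,350+u/6-.4,310+v/6-.4,z))
E
```

```text
[0.49897005 0.18205401 0.041     ]
[0.59802629 0.18333806 0.041     ]
[0.50027519 0.18355511 0.025     ]
[0.60094838 0.18524489 0.025     ]
```

>>> jog_arm:
  series:
    - [0.03,0.05,-0.5,0,0,0]
    - [0.03,0.05,-1,0,0,0]
    - [0.03,0.05,-1.3,0,0,0]
    - [0.03,0.05,-1.45,0,0,0]
    - [0.03,0.05,-1.45,0,0,0]
    - [0.03,0.05,-1.45,0,0,0]
    - [0.03,0.05,-1.45,0,0,0]
    - [0.03,0.05,-1.45,0,0,0]

```text
time: 7.45
ee_pos: [0.5496, 0.1823, 0.0613]
eef_rot: [-0.039, 3.14, 0.001]
wrist_force: [-0.0, -1.1, -2.4]
gripper_width: 0.193
grip_force: 30.0
```

```bash
python3 - <<'E'
from h import *
for n in('top','scene'): shot(n)
t=load('top')['frame'];s=load('scene')['frame']
R=lambda i:cv2.resize(i,None,fx=5,fy=5,interpolation=cv2.INTER_CUBIC)
cv2.imwrite('pics/t2.png',np.hstack([R(t[220:300,155:225]),R(s[335:415,320:400])]))
d=load('top');z=.0615-.0139+.008
hs=cv2.cvtColor(t,cv2.COLOR_BGR2HSV)
m=((hs[...,0]>18)&(hs[...,0]<32)&(hs[...,1]>150)&(hs[...,2]>110)).astype(np.uint8);m[:,:150]=0;m[:,230:]=0
m=cv2.morphologyEx(m,cv2.MORPH_OPEN,np.ones((3,3)))
P=cv2.boxPoints(cv2.minAreaRect(cv2.findNonZero(m)));W=np.array([px2w(d,u,v,z) for u,v in P]);e=W[1]-W[0],W[2]-W[1];L=max(e,key=np.linalg.norm)
print('mask',W.mean(0),[np.linalg.norm(x) for x in e],np.degrees(np.arctan2(L[1],L[0])))
a=[get_state() for _ in range(1)][0];print(a['ee_pos'],a['eef_rot'],a['wrist_force'],a['moment'])
E
```

```text
mask [0.54977772 0.18054002 0.0556    ] [np.float64(0.06906258548013705), np.float64(0.20668537121705663)] -178.24090929539915
[0.54935335 0.18226098 0.06108327] [-3.93940911e-02  3.14030002e+00  5.12372657e-04] [-0.20624232  0.08436553 -3.50480027] [ 0.04760639  0.08194442 -0.02705895]
```

View pics/t2.png

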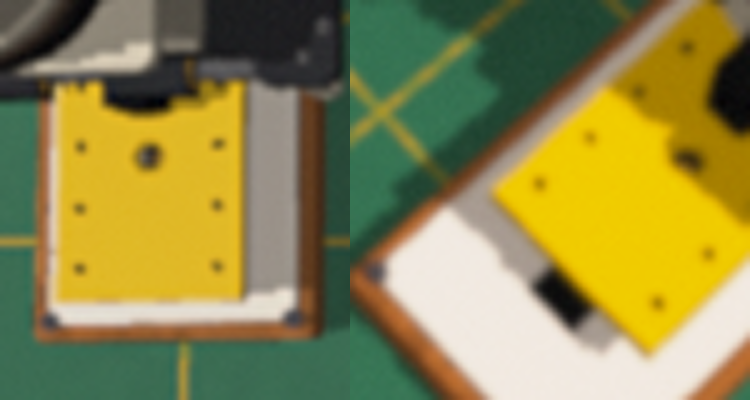

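The holes now look dark with a brownish centre: top crop (148,156), scene crop (688,158). The pins are roughly beneath them.

```bash
python3 - <<'E'
from h import *
z=.0612-.0139+.008
print(px2w(load('top'),155+148/5-.4,220+156/5-.4,z), px2w(load('scene'),320+338/5-.4,335+158/5-.4,z))
for n,(x,y) in(('top',(184.2,250.8)),('scene',(387.2,366.2))):
    q=load(n)['frame'][int(y)-3:int(y)+5,int(x)-3:int(x)+5]; print(n);print((q[...,2]));print(q[...,0])
E
```

```text
[0.49952307 0.1804006  0.0553    ] [0.59955091 0.18465424 0.0553    ]
top
[[225 225 223 218 220 224 225 225]
 [225 216 195 180 177 195 219 225]
 [221 189 149 111  97 135 193 223]
 [205 157 118  74  62 109 169 215]
 [192 145 115  78  77 119 172 213]
 [203 156 115  83  85 134 186 219]
 [220 186 146 125 128 165 205 224]
 [225 214 197 191 196 209 223 225]]
[[38 38 35 34 33 35 36 38]
 [38 32 28 31 28 31 35 37]
 [35 31 36 41 31 28 33 36]
 [31 35 59 52 38 33 34 37]
 [29 41 74 65 42 38 37 34]
 [30 35 57 55 39 37 35 35]
 [32 30 32 36 30 31 33 36]
 [38 30 30 31 32 34 35 36]]
scene
[[174 167 162 163 162 162 163 166]
 [167 150 141 135 140 147 155 162]
 [160 125 104  99 105 121 139 157]
 [154 107  79  68  69  92 123 147]
 [173 129 102  85  70  80 112 144]
 [207 173 149 120 100  94 121 146]
 [230 214 191 162 138 129 143 159]
 [237 234 225 203 177 160 160 163]]
[[ 0  0  0  2  0  0  0  0]
 [ 0  0  0  0  0  1  0  0]
 [ 2 11  8 10  9  5  2  0]
 [ 0 12 15 14 11 10  4  0]
 [ 0 12 18 16 15 14  3  0]
 [ 0  5 20 19 16 12  7  0]
 [ 0  0  3 10 13  3  3  3]
 [ 0  0  0  0  0  0  0  0]]
```

Both views agree to within 0.5 mm. Lowering in small steps and watching the force.

>>> jog_arm:
  series:
    - [0,0,-0.05,0,0,0]
    - [0,0,-0.1,0,0,0]
    - [0,0,-0.15,0,0,0]
    - [0,0,-0.19,0,0,0]
    - [0,0,-0.22,0,0,0]
    - [0,0,-0.25,0,0,0]
    - [0,0,-0.25,0,0,0]
    - [0,0,-0.25,0,0,0]

```text
time: 8.22
ee_pos: [0.5488, 0.1821, 0.0528]
eef_rot: [0.039, -3.141, 0.0]
wrist_force: [0.2, -0.1, -2.5]
gripper_width: 0.192
grip_force: 30.0
```

>>> jog_arm:
  series:
    - [0,0,-0.02,0,0,0]
    - [0,0,-0.04,0,0,0]
    - [0,0,-0.05,0,0,0]
    - [0,0,-0.05,0,0,0]
    - [0,0,-0.05,0,0,0]

```text
time: 8.63
ee_pos: [0.5489, 0.1821, 0.0514]
eef_rot: [0.039, -3.141, -0.0]
wrist_force: [0.2, -0.7, -2.4]
gripper_width: 0.192
grip_force: 30.0
```

>>> jog_arm:
  series:
    - [0,0,-0.02,0,0,0]
    - [0,0,-0.04,0,0,0]
    - [0,0,-0.06,0,0,0]
    - [0,0,-0.08,0,0,0]
    - [0,0,-0.08,0,0,0]

```text
time: 9.05
ee_pos: [0.5488, 0.1821, 0.0489]
eef_rot: [0.039, -3.141, 0.0]
wrist_force: [0.9, -0.4, -2.7]
gripper_width: 0.193
grip_force: 30.0
```

>>> jog_arm:
  series:
    - [0,0,-0.02,0,0,0]
    - [0,0,-0.04,0,0,0]
    - [0,0,-0.06,0,0,0]
    - [0,0,-0.08,0,0,0]
    - [0,0,-0.08,0,0,0]

```text
time: 9.47
ee_pos: [0.5488, 0.1821, 0.0465]
eef_rot: [0.039, -3.141, 0.0]
wrist_force: [-0.9, 0.2, -2.7]
gripper_width: 0.191
grip_force: 30.0
```

>>> jog_arm:
  series:
    - [0,0,-0.03,0,0,0]
    - [0,0,-0.06,0,0,0]
    - [0,0,-0.09,0,0,0]
    - [0,0,-0.12,0,0,0]
    - [0,0,-0.15,0,0,0]
    - [0,0,-0.18,0,0,0]
    - [0,0,-0.18,0,0,0]
    - [0,0,-0.18,0,0,0]

```text
time: 10.13
ee_pos: [0.5488, 0.1821, 0.0411]
eef_rot: [0.039, -3.141, 0.0]
wrist_force: [-0.4, -0.5, -2.2]
gripper_width: 0.195
grip_force: 30.0
```

>>> jog_arm:
  series:
    - [0,0,-0.01,0,0,0]
    - [0,0,-0.02,0,0,0]
    - [0,0,-0.03,0,0,0]
    - [0,0,-0.04,0,0,0]
    - [0,0,-0.05,0,0,0]
    - [0,0,-0.05,0,0,0]

```text
time: 10.63
ee_pos: [0.5488, 0.1821, 0.0397]
eef_rot: [0.039, -3.141, 0.0]
wrist_force: [-0.6, 0.4, -3.5]
gripper_width: 0.195
grip_force: 30.0
```

>>> jog_arm:
  series:
    - [0,0,-0.01,0,0,0]
    - [0,0,-0.02,0,0,0]
    - [0,0,-0.03,0,0,0]
    - [0,0,-0.04,0,0,0]
    - [0,0,-0.04,0,0,0]
    - [0,0,-0.04,0,0,0]

```text
time: 11.13
ee_pos: [0.5489, 0.1821, 0.0385]
eef_rot: [0.039, -3.141, 0.0]
wrist_force: [0.7, 0.1, -2.9]
gripper_width: 0.193
grip_force: 30.0
```

>>> jog_arm:
  series:
    - [0,0,-0.01,0,0,0]
    - [0,0,-0.02,0,0,0]
    - [0,0,-0.02,0,0,0]
    - [0,0,-0.02,0,0,0]

```text
time: 11.47
ee_pos: [0.5489, 0.1821, 0.0379]
eef_rot: [0.039, -3.141, -0.0]
wrist_force: [0.7, -0.2, -3.0]
gripper_width: 0.195
grip_force: 30.0
```

>>> jog_arm:
  series:
    - [0,0,-0.01,0,0,0]
    - [0,0,-0.02,0,0,0]
    - [0,0,-0.02,0,0,0]
    - [0,0,-0.02,0,0,0]

```text
time: 11.8
ee_pos: [0.5489, 0.1821, 0.0379]
eef_rot: [-0.039, 3.141, -0.0]
wrist_force: [-2.7, -0.9, 5.1]
gripper_width: 0.194
grip_force: 30.0
```

>>> jog_arm:
  series:
    - [0,0,-0.01,0,0,0]
    - [0,0,-0.02,0,0,0]
    - [0,0,-0.02,0,0,0]
    - [0,0,-0.02,0,0,0]

```text
time: 12.13
ee_pos: [0.5489, 0.1821, 0.0379]
eef_rot: [-0.039, 3.141, -0.0]
wrist_force: [-3.7, -1.4, 10.4]
gripper_width: 0.194
grip_force: 30.0
```

It met the bed at exactly the expected height. I'll ease the press and open.

>>> jog_arm:
  series:
    - [0,0,0.02,0,0,0]
    - [0,0,0.025,0,0,0]
    - [0,0,0.025,0,0,0]

```text
time: 12.38
ee_pos: [0.5489, 0.1821, 0.0379]
eef_rot: [-0.039, 3.141, -0.0]
wrist_force: [-3.1, -1.5, 6.7]
gripper_width: 0.193
grip_force: 30.0
```

>>> jog_arm:
  series:
    - [0,0,0,0,0,0]
    - [0,0,0,0,0,0]
    - [0,0,0,0,0,0]
    - [0,0,0,0,0,0]
    - [0,0,0,0,0,0]
    - [0,0,0,0,0,0]
    - [0,0,0,0,0,0]
    - [0,0,0,0,0,0]
  jaw: 0

```text
time: 13.05
ee_pos: [0.5489, 0.1821, 0.0374]
eef_rot: [0.039, -3.141, -0.0]
wrist_force: [0.2, 0.8, -0.1]
gripper_width: 0.723
grip_force: 0.0
```

>>> jog_arm:
  series:
    - [0,0,0,0,0,0]
    - [0,0,0,0,0,0]
    - [0,0,0,0,0,0]
    - [0,0,0,0,0,0]
    - [0,0,0,0,0,0]
    - [0,0,0,0,0,0]

```text
time: 13.55
ee_pos: [0.5489, 0.1821, 0.0375]
eef_rot: [0.039, -3.141, -0.0]
wrist_force: [0.0, -0.9, 0.1]
gripper_width: 1.0
grip_force: 0.0
```

>>> jog_arm:
  series:
    - [0,0,1,0,0,0]
    - [0,0,2,0,0,0]
    - [0,0,3,0,0,0]
    - [0,0,4,0,0,0]
    - [-1,2,5,0,0,0]
    - [-3,4,5,0,0,0]
    - [-3,5,5,0,0,0]
    - [-3,5,5,0,0,0]

```text
time: 14.22
ee_pos: [0.4645, 0.3215, 0.1874]
eef_rot: [-0.037, 3.14, 0.001]
wrist_force: [-0.3, 0.1, 0.0]
gripper_width: 1.0
grip_force: 0.0
```

```bash
python3 - <<'E'
from h import *
for n in('top','scene'): shot(n)
t=load('top')['frame'];s=load('scene')['frame']
R=lambda i:cv2.resize(i,None,fx=2.5,fy=2.5,interpolation=cv2.INTER_CUBIC)
cv2.imwrite('pics/t3.png',np.hstack([R(t[130:310,130:250]),R(s[270:450,300:490])]))
d=load('top')
for u,v in((187,175),(190,270),(170,200)):print(px2w(d,u,v))
print(get_state()['ee_pos'])
E
```

```text
[0.65192008 0.18828408 0.02691182]
[0.46427724 0.17508139 0.03051113]
[ 0.43050558 -0.0865789   0.97984826]
[0.4600306  0.32942152 0.18774848]
```

View pics/t3.png

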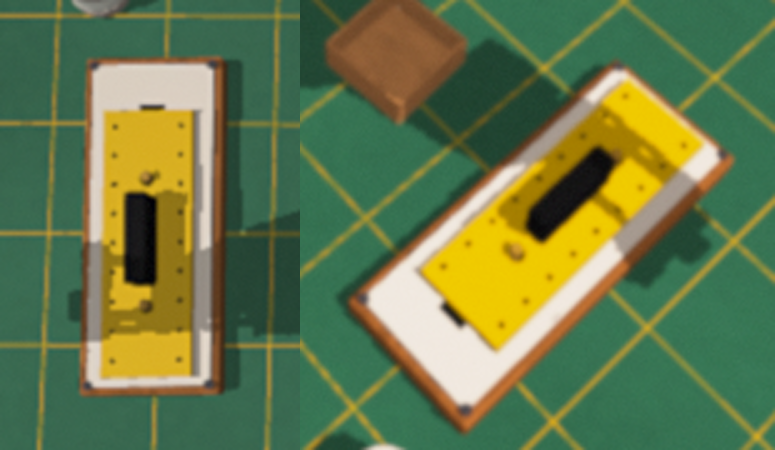

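The picture shows the template flat on the bed. Both brass pins stick up through its holes, at crop (147,178) and (147,307), and the arm is clear.

```bash
python3 -c "
from plant import env;print(env.hand_in())"
```

```text
the job is handed in; nothing more can be done
None
```

The template hangs on both pins, flat on the jig's bed with the grip bar up, and released; the bystanders were not touched, and the job was handed in at about 14 s (it returned no verdict).

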